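# Refit the cone burr of a hand coffee grinder

## Task

The hand coffee grinder stands upside down in its wooden stand after washing. Take the cone burr from the cork coaster by its black dial, set it small end down in the grinder's mouth and, pressing only lightly, feel it round until it drops onto the splined shaft and its wide face lies flush with the rim. Then check that it rocks free, still seated: turn its orange dot to the white tick left of the orange zero mark, then to the white tick on the right, bring the dot back to the zero mark and let go; be gentle, as burrs chip, and leave the other things where they are.

Things in the scene. Friction and masses are not known exactly. Their poses are not given: they have to be found in the camera images.
- grinder: Hand coffee grinder: aluminium tube 65 mm wide with a black rubber grip, upside down in a round wooden stand 92 mm wide; it does not shift. Its mouth is 128 mm above the worktop. Origin: centre of the stand's underside; z up along the axis; the orange zero mark is on the -x side.
- rim (a point): Centre of the grinder's mouth, level with the dark rim; axes as grinder. The mouth is a round steel taper that matches the burr: 52 mm wide at the rim, 34.3 mm wide 26 mm down (half-angle 19 degrees).
- shaft_top (a point): Point fixed to the grinder on its axis, 19 mm below the rim: the highest the brass drive shaft's end can stand. It stands 0 to 5 mm lower; this and its angle differ each time and are NOT measured. Six splines 60 degrees apart, 4 mm wide, 25 mm over the tips. It turns with a drag of 0.02 N m, stays where left, and gives 2 mm downwards on a spring: 1 N to start, 4 N at the stop.
- zero_mark (a point): Orange zero mark on the rim, at 30 mm from the axis, on the grinder's -x side.
- left_tick (a point): White tick on the rim 30 degrees to the left of the zero mark as seen facing that mark: towards the grinder's +y, clockwise seen from above. 30 mm from the axis.
- right_tick (a point): White tick on the rim 30 degrees to the right of the zero mark: towards the grinder's -y, anticlockwise seen from above. 30 mm from the axis.
- burr: Loose steel cone burr, 0.10 to 0.16 kg, standing small end down on a cork coaster (94 mm wide, 9 mm thick). Origin: centre of the small end; z up. Cone 30 mm high, 31.6 mm wide at the small end, 52 mm at the wide face; on it the black dial to hold it by, 28 mm wide, z = 30 to 50 mm. In the small end six slots 12 mm deep for the splines, one towards the dot.
- burr_face (a point): Centre of the burr's wide face, 30 mm above its small end, level with rim when home. Unless slots and splines are in line (within about 4 degrees) it stands 6 to 11 mm too high, and pressed over about 5 N it tends to drag the shaft round. In line, the shaft springs up into the slots and the push falls away. On the seated burr a push wedges the flanks with three times its force.
- dot (a point): Orange dot 5.6 mm wide on the burr's wide face, 21 mm from its axis, on the burr's -x side (an orange line on the dial's top points to it).
- crank: The grinder's crank, laid aside: flat bar about 115 mm long with a round wooden knob 40 mm high. Origin: underside of the hub at one end. A bystander.
- mug: White and grey stoneware mug, 78 mm wide, 74 mm high. Origin: centre of its underside. A bystander.
- small_jar: Glass jar with grey lid, 58 mm wide, 85 mm high. Origin: centre of its underside. A bystander.
- brush: Wooden scrubbing brush, 124 x 48 x 38 mm, bristles down. Origin: centre of its underside. A bystander.
Not all that is in view belongs to the job. Of the things shaped like the burr, the steel one is meant.

How it is judged:
By the outcome, as a careful person would: the job done as asked, in the order asked, and still so for the second after the job is handed in, with the robot touching nothing.
It also fails if it takes over 54 s, if anything falls off the work surface, if the arm or the gripper's body presses on something with over 40 N, if the wrist force passes 120 N, or if a joint passes its speed limit or range.

## Robot

A 6-joint arm with a two-finger parallel gripper is mounted at the origin on a cart in front of the work surface, level with it; the furniture and walls round the work are solid. World frame = base frame: x ahead of the robot, y to its left, z up, the work surface at z = 0. Lengths are in m, angles in degrees, forces in N, time in s.
With the tool pointing down it reaches from about 0.35 to 0.875 m from the base axis. Payload 4.2 kg.
Tool frame: the origin (TCP) lies midway between the tips of the shut fingers; the grasp point (between the pads) lies 19 mm behind it (r.pinch_z is the distance from the TCP to the grasp point, in m); z points along the fingers, y is the line along which they close (so a half turn about z gives the same grasp; the last joint's range is limited). The gripper opens to 87 mm and grips with 3 to 60 N. Pads are 19 mm wide; open, the fingers measure 117 mm over their backs; the gripper's body (75 mm by 190 mm) begins 51 mm behind the grasp point.
Start: joints at [87.067, 22.042, 0.453, 0, -68.411, -14.817], TCP at [0.191, 0.595, 0.183] pointing down, gripper open.
Joint ranges: [-179.83, 179.83], [-69.29, 118.12], [-61.27, 80.66], [-181.25, 117.63], [-171.15, -9.14], [-177.46, 177.46]. Speed limits (degrees/s): [159.86, 159.86, 180, 180, 180, 180].

## Interface

Orientations are given as a 3x3 rotation matrix whose columns are the frame's x, y, z axes.
In Python, from station import r, imaging, models gives the robot as it stands. The module is installed in compiled form; this text tells all that it offers.
- The arm moves only by the tool apply_moves, never from a script. Its argument "moves" is a list of rows, each a list of 2 entries, a list of its own where there are three numbers: the shift along the tool's x, y, z in m, then the turn about the tool's z in degrees. A call has 1 to 5 rows; each row shifts and turns the commanded pose from where the row before left it, along the tool's axes as they then stand; what a row does not reach is not made up. A row lasts 1/12 s, in which the tool goes at most 41.7 mm and 7.16 degrees, less where a joint would pass 70% of its speed; a pose out of reach is approached as far as the arm can. A call is refused whole if a number of a shift passes 0.0417 or a number of a turn 7.16, either way. A call with a gripper value outside its range is refused whole. "hand" is the finger opening in m, from 0 to 0.087, set as the call begins (left out, the last holds). The fingers move at their own pace and stop on an object; the grip force is fixed at half the most. Time passes only in rows, so rows that do not move let the fingers close. It gives the time, the measured TCP pose, the force, the opening and the grip force at its end, in the units of the state.
- r.sense(): the state, without advancing time (a new reading comes with each control period).
- imaging.capture(name): name is "side" or "top" or "wrist"; returns a dict with "frame" (420x560x3 uint8, blue, green, red), "intrinsics" (3x3 intrinsics, pixels), "eye" and "orientation" of the camera in the world. Camera axes: x right, y down, z forward; pixel columns grow to the right and rows downward; lengths in m; the calibration is good to about 2 mm. A picture is of the moment at which its call begins. There is no depth.
- r.finish_job(): hands the job in; it is judged then, once.
Trained networks look in a picture, given as the dict that the camera call returned (one of the last four; its "shot" number tells which), for a name from the list of things; names that differ only in an ending like _2 or _b are one class to them, and where a whole thing is asked for, a point or a joint stands for the part that bears it (a point fixed in the world has none). Each returns a list of dicts, best first, with "confidence" (0 to 1); they miss things now and then, are a little off and sometimes report something else, mostly with a low value. They report only what shows in the picture. A call takes as long as a camera call. They do not tell look-alikes from the thing itself.
- models.cut_out(picture, target): "region" (420x560 bool, what is visible of it) and "extent" ([left, top, width, height] as shares, 0 to 1, of the picture: columns of its width, rows of its height, round what is visible of it).
- models.place_of(picture, target): "at" ([column, row] as shares, 0 to 1, of the picture: columns of its width, rows of its height: a listed point, or the origin of a listed thing).
The state is a dict: "time_s": time; "joints": joint angles; "joint_velocities": joint speeds; "effort": joint torques, N m; "tcp_pos": TCP position; "ee_rot": TCP orientation; "wrist_force": force on the tool from outside, world axes, zero at the start; "moment": the same for the moment, N m; "gripper_width": opening from 0.0 (shut) to 1.0 (fully open); "gripper_force": force on a finger pad.
Only numpy, scipy, OpenCV 4.12 (cv2) and the standard library are available. Lean on these libraries where they do the work, as an engineer would, in place of code of your own. Each camera call takes 0.05 s, during which the arm holds its last target. There are 200 camera calls.

## Working session

There is one attempt and no reset: what is moved stays moved. The work goes in short steps, Python scripts to look and compute and a tool call to move; the robot and the scene stay as the last step left them, time stands still between calls to the robot, and variables do not carry over. Pictures are saved under pics/ and viewed, at most 10 in all, crops included, and the job is handed in when it is done.

Besides the shell and the picture viewer there is one more tool, called after "Call:" as name(argument=value, ...), one argument or row to a line, values as JSON. apply_moves: Moves the arm, as the interface text tells. Its arguments: {"type":"object","properties":{"moves":{"type":"array"},"hand":{"type":"number"}},"required":["moves"]}

```bash
mkdir -p pics
cat > h.py <<'E'
import numpy as np, cv2
from station import r, imaging, models
def px(p,s): return np.array([s[0]*560,s[1]*420])
def ray(pic,uv):
    K=np.array(pic["intrinsics"]);R=np.array(pic["orientation"])
    d=R@np.linalg.solve(K,[uv[0],uv[1],1]);return np.array(pic["eye"]),d
def atz(pic,uv,z):
    e,d=ray(pic,uv);return e+d*(z-e[2])/d[2]
def proj(pic,P):
    c=np.array(pic["orientation"]).T@(np.array(P)-np.array(pic["eye"]));q=np.array(pic["intrinsics"])@c;return q[:2]/q[2]
E
python3 - <<'E'
from h import *
s=r.sense();print({k:np.round(v,3).tolist() for k,v in s.items()},r.pinch_z)
ims=[]
for n in ["top","side"]:
    p=imaging.capture(n);ims.append(p["frame"]);print(n,np.round(p["eye"],3),np.round(p["orientation"],2).tolist(),np.round(p["intrinsics"],0).tolist())
    for t,z in [("rim",.128),("zero_mark",.128),("left_tick",.128),("right_tick",.128),("burr",.009),("burr_face",.039),("dot",.039),("crank",0),("mug",0),("small_jar",0),("brush",0)]:
        for d in models.place_of(p,t)[:3]:
            u=px(p,d["at"]);print(t,round(d["confidence"],2),np.round(u,1),np.round(atz(p,u,z),4))
    cv2.imwrite(f"pics/{n}1.png",p["frame"])
E
```

```text
{'time_s': 0.0, 'joints': [87.067, 22.09, 0.38, -0.029, -68.412, -14.817], 'joint_velocities': [-0.028, 0.022, -0.057, 0.005, -0.068, 0.048], 'effort': [0.0, -39.067, 18.741, 4.22, 0.011, -0.0], 'tcp_pos': [0.19, 0.595, 0.181], 'ee_rot': [[0.952, -0.305, -0.001], [-0.305, -0.952, -0.002], [0.0, 0.002, -1.0]], 'wrist_force': [-0.164, 0.558, -0.433], 'moment': [-0.028, -0.061, -0.008], 'gripper_force': 0.0, 'gripper_width': 0.999} 0.0187
top [ 0.304 -0.053  1.39 ] [[0.01, -0.98, 0.19], [-1.0, -0.01, 0.01], [-0.01, -0.19, -0.98]] [[519.0, 0.0, 279.0], [0.0, 519.0, 216.0], [0.0, 0.0, 1.0]]
rim 0.94 [198.6 231. ] [0.5132 0.1584 0.128 ]
zero_mark 0.82 [203.  241.3] [0.4877 0.1464 0.128 ]
zero_mark 0.42 [331.4 261.3] [ 0.4419 -0.1685  0.128 ]
left_tick 0.62 [195.6 245. ] [0.4784 0.1642 0.128 ]
right_tick 0.62 [206.8 240.5] [0.4898 0.1371 0.128 ]
burr 0.72 [290.5 261.5] [ 0.4532 -0.0705  0.009 ]
burr 0.6 [332.6 263.8] [ 0.4482 -0.1824  0.009 ]
burr_face 0.85 [287.4 255.1] [ 0.4665 -0.0618  0.039 ]
dot 0.88 [332.1 266.3] [ 0.4386 -0.1783  0.039 ]
dot 0.83 [294.  250.9] [ 0.4778 -0.079   0.039
[... 509 characters left out ...]
.64 [306.2 236. ] [0.4936 0.1319 0.128 ]
burr 0.71 [318.8 224. ] [ 0.4481 -0.1935  0.009 ]
burr 0.58 [316.5 248.2] [ 0.4606 -0.0477  0.009 ]
burr_face 0.83 [314.1 239. ] [ 0.4679 -0.0378  0.039 ]
burr_face 0.81 [320.5 218.7] [ 0.4463 -0.1612  0.039 ]
dot 0.78 [329.7 213.9] [ 0.4197 -0.1946  0.039 ]
dot 0.77 [313.2 234.8] [ 0.4692 -0.0614  0.039 ]
crank 0.69 [350.6 342.7] [0.4137 0.3093 0.    ]
mug 0.75 [201.9 272.4] [0.7256 0.0657 0.    ]
mug 0.67 [194.4 312.1] [0.7142 0.2228 0.    ]
small_jar 0.8 [202.7 270.1] [0.7255 0.0551 0.    ]
small_jar 0.38 [314.1 243.3] [ 0.4645 -0.0928  0.    ]
small_jar 0.18 [327.5 198.7] [ 0.4106 -0.4075  0.    ]
brush 0.83 [323.7 199.7] [ 0.423  -0.3983  0.    ]
```

Run:
```python
import cv2,numpy as np
a=cv2.imread("pics/top1.png");b=cv2.imread("pics/side1.png")
o=np.vstack([cv2.resize(a[190:310,100:450],(800,274),interpolation=3),cv2.resize(b[180:320,130:410],(640,320),interpolation=3)[:, :].copy() if 0 else cv2.copyMakeBorder(cv2.resize(b[180:320,130:410],(640,320),interpolation=3),0,0,0,160,0)])
cv2.imwrite("pics/c1.png",o)
```

```text
(no output)
```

View pics/c1.png

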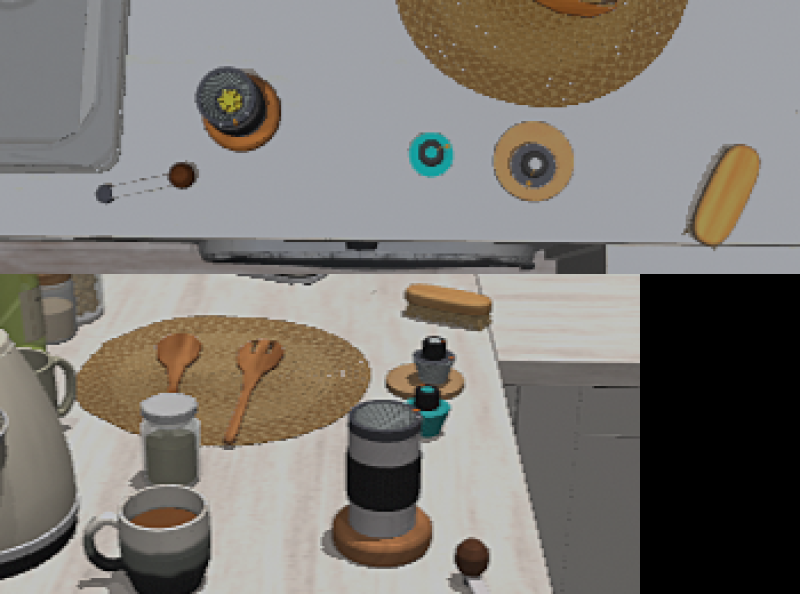

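The steel burr sits on the cork coaster, at top view (332,262). The look-alike is the teal one at (289,257), which stands on the bare worktop, and I'm leaving it alone. I'll move past the grinder first to look into its mouth.

Call:
apply_moves(
  moves=[
    [[0.028,0.026,-0.007],0],
    [[0.028,0.026,-0.007],0],
    [[0.028,0.026,-0.007],0],
    [[0.028,0.026,-0.007],0],
    [[0.028,0.026,-0.007],0],
  ],
  hand=0.06,
)

```text
time_s: 1.62
tcp_pos: [0.2847, 0.4271, 0.2179]
ee_rot: [[0.953, -0.304, 0.0], [-0.304, -0.953, 0.0], [0.0, -0.0, -1.0]]
wrist_force: [0.2, 0.4, 0.0]
gripper_width: 0.728
gripper_force: 0.0
```

Call:
apply_moves(
  moves=[
    [[0.028,0.026,-0.007],0],
    [[0.028,0.026,-0.007],0],
    [[0.028,0.026,-0.007],0],
    [[0.028,0.026,-0.007],0],
    [[0.028,0.026,-0.007],0],
  ],
)

```text
time_s: 2.03
tcp_pos: [0.3784, 0.2605, 0.2533]
ee_rot: [[0.953, -0.304, 0.001], [-0.304, -0.953, 0.001], [0.0, -0.001, -1.0]]
wrist_force: [0.5, 0.3, -0.7]
gripper_width: 0.693
gripper_force: 0.0
```

```bash
cat > look.py <<'E'
from h import *
import sys
n=sys.argv[1]
s=r.sense();print(s["time_s"],np.round(s["tcp_pos"],4),np.round(s["joints"],1),np.round(s["ee_rot"],3).tolist())
p=imaging.capture("wrist");print(np.round(p["eye"],3),np.round(p["orientation"],2).tolist())
for a in sys.argv[2:]:
    t,z=a.split(":")
    for d in models.place_of(p,t)[:3]:
        u=px(p,d["at"]);print(t,round(d["confidence"],2),np.round(u,1),np.round(atz(p,u,float(z)),4))
cv2.imwrite(f"pics/{n}.png",p["frame"])
E
python3 look.py w1 rim:.128 zero_mark:.128 left_tick:.128 right_tick:.128 shaft_top:.106 burr_face:.039 dot:.039
```

```text
2.0333 [0.3784 0.2605 0.2533] [ 54.9   2.8 -14.5   0.  -72.7  17.4] [[0.953, -0.304, 0.001], [-0.304, -0.953, 0.001], [0.0, -0.001, -1.0]]
[0.452 0.236 0.456] [[-0.3, -0.91, -0.27], [-0.95, 0.29, 0.09], [-0.0, 0.28, -0.96]]
rim 0.8 [338.   36.2] [0.5114 0.1588 0.128 ]
zero_mark 0.75 [355.8  62.2] [0.4834 0.1476 0.128 ]
left_tick 0.76 [341.7  70.3] [0.4805 0.163  0.128 ]
right_tick 0.91 [363.4  50. ] [0.4919 0.1379 0.128 ]
burr_face 0.73 [329.9  39.1] [0.5275 0.1482 0.039 ]
burr_face 0.67 [502.1  37.1] [ 0.4641 -0.0572  0.039 ]
dot 0.89 [518.   25.8] [ 0.4708 -0.0772  0.039 ]
dot 0.28 [364.5  48.7] [0.5037 0.1094 0.039 ]
```

View pics/w1.png

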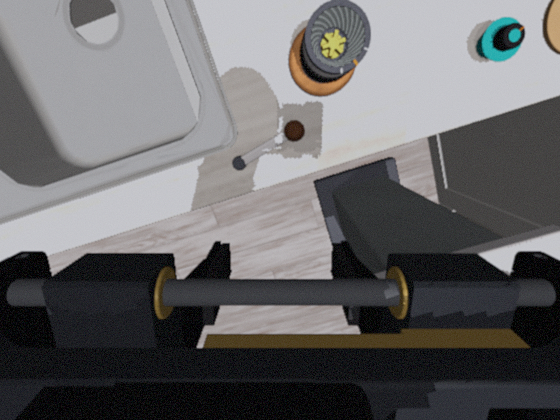

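The view shows the grinder's mouth at (338,28), the yellow splines at (333,42), the orange zero at (356,62) and the teal burr at (503,38). The cork is just off the right edge. Next I'll move towards the burr.

Call:
apply_moves(
  moves=[
    [[0.0125,0.0395,0.003],0],
    [[0.0125,0.0395,0.003],0],
    [[0.0125,0.0395,0.003],0],
    [[0.0125,0.0395,0.003],0],
    [[0.0125,0.0395,0.003],0],
  ],
  hand=0.06,
)

```text
time_s: 2.85
tcp_pos: [0.3766, 0.0544, 0.2373]
ee_rot: [[0.954, -0.301, 0.0], [-0.301, -0.954, -0.0], [0.0, 0.0, -1.0]]
wrist_force: [1.1, 0.0, -0.8]
gripper_width: 0.69
gripper_force: 0.0
```

Call:
apply_moves(
  moves=[
    [[0.0125,0.0395,0.003],0],
    [[0.0125,0.0395,0.003],0],
    [[0.0125,0.0395,0.003],0],
    [[0.0125,0.0395,0.003],0],
    [[0.0125,0.0395,0.003],0],
  ],
)

```text
time_s: 3.27
tcp_pos: [0.3765, -0.1531, 0.2226]
ee_rot: [[0.953, -0.302, 0.001], [-0.302, -0.953, 0.0], [0.001, -0.0, -1.0]]
wrist_force: [1.3, 0.3, 0.2]
gripper_width: 0.688
gripper_force: 0.0
```

```bash
python3 look.py w2 burr:.009 burr_face:.039 dot:.039
python3 -c "
import cv2;a=cv2.imread('pics/w2.png');cv2.imwrite('pics/w2c.png',cv2.resize(a[:240,150:470],(800,600),interpolation=3))"
```

```text
3.2667 [ 0.3765 -0.1531  0.2226] [  1.   -1.9 -23.6  -0.  -68.2  71.4] [[0.953, -0.302, 0.001], [-0.302, -0.953, 0.0], [0.001, -0.0, -1.0]]
[ 0.45  -0.177  0.425] [[-0.3, -0.91, -0.27], [-0.95, 0.29, 0.09], [-0.0, 0.28, -0.96]]
burr 0.91 [283.2 122.9] [ 0.4475 -0.1792  0.009 ]
burr 0.63 [200.2 138.3] [ 0.4625 -0.065   0.009 ]
burr_face 0.83 [282.7 121.5] [ 0.4494 -0.1789  0.039 ]
burr_face 0.65 [196.1 138.7] [ 0.4627 -0.0679  0.039 ]
dot 0.89 [283.1 139.2] [ 0.4288 -0.1729  0.039 ]
dot 0.72 [204.1 126.1] [ 0.474  -0.0834  0.039 ]
```

View pics/w2c.png

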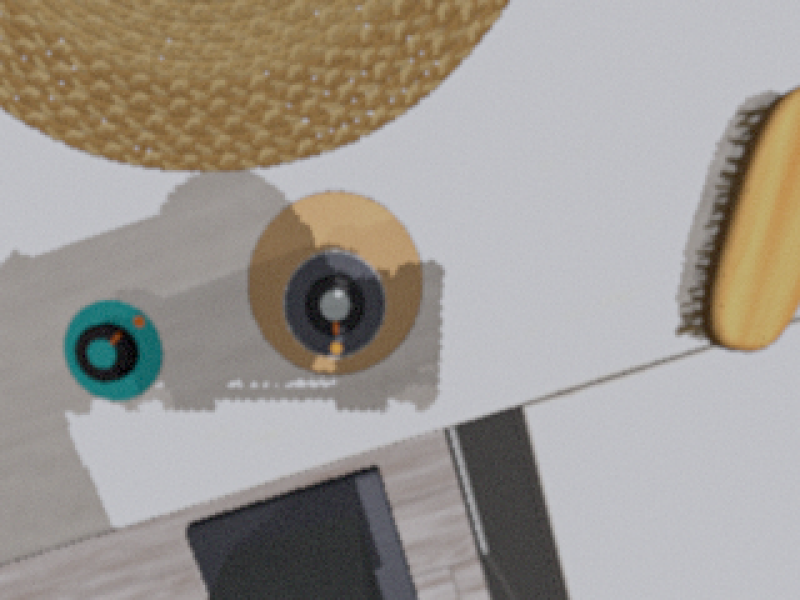

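The close crop shows the steel burr on the cork, with its centre near (283,122) and the dot at (283,139), towards tool −x. The teal one at (196,139) is rejected. I'll reach for the dial with this yaw.

Call:
apply_moves(
  moves=[
    [[0.0257,0.001,0.025],0],
    [[0.0257,0.001,0.025],0],
    [[0.0257,0.001,0.025],0],
    [[0,0,0.03],0],
    [[0,0,0.02],0],
  ],
  hand=0.06,
)

```text
time_s: 3.88
tcp_pos: [0.4497, -0.1759, 0.0947]
ee_rot: [[0.954, -0.301, -0.003], [-0.301, -0.954, 0.001], [-0.003, 0.0, -1.0]]
wrist_force: [-0.8, -0.0, 0.6]
gripper_width: 0.688
gripper_force: 0.0
```

Run:
```python
from h import *
s=r.sense();print(np.round(s["tcp_pos"],4))
for n in ["side","top","wrist"]:
    p=imaging.capture(n);cv2.imwrite(f"pics/g_{n}.png",p["frame"])
    for t,z in [("burr",.009),("burr_face",.039),("dot",.039)]:
        for d in models.place_of(p,t)[:2]:
            u=px(p,d["at"]);print(n,t,round(d["confidence"],2),np.round(u,1),np.round(atz(p,u,z),4))
```

```text
[ 0.4497 -0.1759  0.0947]
side burr 0.75 [320.5 223.3] [ 0.4433 -0.1982  0.009 ]
side burr 0.51 [316.  248.9] [ 0.462  -0.0441  0.009 ]
side burr_face 0.71 [297.5 240.2] [ 0.5083 -0.0295  0.039 ]
side burr_face 0.57 [319.9 216.5] [ 0.4472 -0.1757  0.039 ]
side dot 0.84 [329.5 217.7] [ 0.4219 -0.1689  0.039 ]
side dot 0.73 [313.3 234.5] [ 0.4689 -0.0631  0.039 ]
top burr 0.45 [289.  261.6] [ 0.4528 -0.0665  0.009 ]
top burr 0.4 [205.7 236.4] [0.5184 0.1585 0.009 ]
top burr_face 0.5 [332.8 262. ] [ 0.4498 -0.1803  0.039 ]
top burr_face 0.5 [289.2 257.2] [ 0.4611 -0.0665  0.039 ]
top dot 0.54 [330.9 269.9] [ 0.4292 -0.1751  0.039 ]
top dot 0.49 [293.6 248.9] [ 0.4831 -0.078   0.039 ]
wrist burr 0.8 [282.7 201.5] [ 0.4489 -0.1797  0.009 ]
wrist burr 0.59 [172.8 219.3] [ 0.4654 -0.0649  0.009 ]
wrist burr_face 0.86 [282.5 209.7] [ 0.4491 -0.1795  0.039 ]
wrist burr_face 0.71 [167.3 228.7] [ 0.4642 -0.0702  0.039 ]
wrist dot 0.61 [285.7 233.1] [ 0.4262 -0.1754  0.039 ]
wrist dot 0.61 [282.3 200.6] [ 0.4575 -0.1819  0.039 ]
```

Call:
apply_moves(
  moves=[
    [[0.0005,0.0035,0.01],0],
    [[0,0,0.015],0],
    [[0,0,0.015],0],
    [[0,0,0.006],0],
    [[0,0,0],0],
  ],
  hand=0.06,
)

```text
time_s: 4.9
tcp_pos: [0.4473, -0.1819, 0.0504]
ee_rot: [[0.952, -0.305, -0.003], [-0.305, -0.952, 0.0], [-0.003, 0.001, -1.0]]
wrist_force: [-0.0, 0.9, 1.0]
gripper_width: 0.689
gripper_force: 0.0
```

Call:
apply_moves(
  moves=[
    [[0,0,0.003],0],
    [[0,0,0],0],
    [[0,0,0],0],
  ],
)

```text
time_s: 5.15
tcp_pos: [0.449, -0.182, 0.0492]
ee_rot: [[0.952, -0.305, 0.001], [-0.305, -0.952, -0.0], [0.001, -0.0, -1.0]]
wrist_force: [-0.1, 0.5, 0.3]
gripper_width: 0.695
gripper_force: 0.0
```

Call:
apply_moves(
  moves=[
    [[0,-0.002,0.0065],0],
    [[0,0,0],0],
    [[0,0,0],0],
  ],
)

```text
time_s: 5.4
tcp_pos: [0.4489, -0.1799, 0.0419]
ee_rot: [[0.952, -0.305, -0.001], [-0.305, -0.952, 0.0], [-0.001, 0.0, -1.0]]
wrist_force: [-0.3, -0.6, -0.0]
gripper_width: 0.694
gripper_force: 0.0
```

Call:
apply_moves(
  moves=[
    [[0,0,0],0],
    [[0,0,0],0],
    [[0,0,0],0],
    [[0,0,0],0],
    [[0,0,0],0],
  ],
  hand=0.0,
)

```text
time_s: 5.82
tcp_pos: [0.4491, -0.18, 0.0421]
ee_rot: [[0.952, -0.305, 0.0], [-0.305, -0.952, -0.0], [0.0, -0.0, -1.0]]
wrist_force: [-0.1, -0.3, 0.7]
gripper_width: 0.396
gripper_force: 0.0
```

Run:
```python
from h import *
s=r.sense();print(np.round(s["tcp_pos"],4),s["gripper_force"],s["gripper_width"],np.round(s["wrist_force"],1),np.round(s["moment"],2))
o=[]
for n in ["wrist","side"]:
    p=imaging.capture(n);f=p["frame"]
    u=proj(p,[.449,-.1795,.045]).astype(int);h=50 if n=="side" else 110
    x0,y0=max(u[0]-h,0),max(u[1]-h,0)
    o.append(cv2.resize(f[y0:y0+2*h,x0:x0+2*h],(400,400),interpolation=3));print(n,x0,y0)
    for t,z in [("burr_face",.039),("dot",.039)]:
        for d in models.place_of(p,t)[:2]:
            q=px(p,d["at"]);print(n,t,round(d["confidence"],2),np.round(q,1),np.round(atz(p,q,z),4))
cv2.imwrite("pics/grip.png",np.hstack(o))
```

```text
[ 0.4491 -0.18    0.0421] 0.0 0.39613480167609433 [-0.1 -0.3  0.7] [0.02 0.03 0.04]
wrist 169 123
wrist burr_face 0.69 [282.4 229.3] [ 0.4495 -0.1817  0.039 ]
wrist burr_face 0.64 [135.6 251. ] [ 0.4667 -0.0708  0.039 ]
wrist dot 0.94 [282.7 258.1] [ 0.4273 -0.1749  0.039 ]
wrist dot 0.67 [150.5 237.8] [ 0.473  -0.0861  0.039 ]
side 269 163
side burr_face 0.6 [319.3 218.8] [ 0.4494 -0.1602  0.039 ]
side burr_face 0.59 [316.5 239.4] [ 0.4622 -0.0357  0.039 ]
side dot 0.71 [313.8 235.3] [ 0.4678 -0.0586  0.039 ]
side dot 0.55 [332.4 215.1] [ 0.4129 -0.1868  0.039 ]
```

View pics/grip.png

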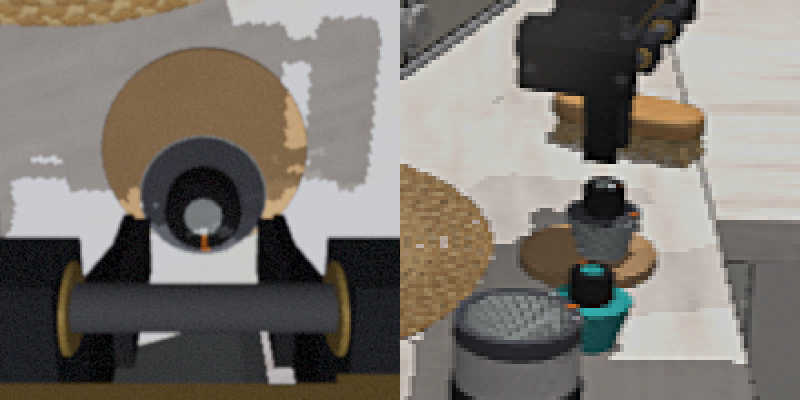

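Run:
```python
from h import *
s=r.sense();R=np.array(s["ee_rot"]);T=np.array(s["tcp_pos"]);print(s["gripper_width"])
for n in ["side","wrist"]:
    p=imaging.capture(n)
    for l in (-.017,0,.017): print(n,proj(p,T+R[:,1]*l),proj(p,T+R[:,1]*l-R[:,2]*.03), proj(p,[.449,-.1795,.059]))
    cv2.imwrite(f"pics/z_{n}.png",p["frame"])
a=cv2.imread("pics/z_side.png")[160:270,250:390];b=cv2.imread("pics/z_wrist.png")[150:320,180:390]
cv2.imwrite("pics/z.png",np.hstack([cv2.resize(a,(400,314),interpolation=3),cv2.resize(b,(400,314),interpolation=3)]))
```

```text
0.12038842175490312
side [317.47430114 217.19237318] [317.88521228 206.73426098] [319.41284866 209.06047081]
side [319.13943869 214.81731205] [319.56009421 204.45480417] [319.41284866 209.06047081]
side [320.76834888 212.49392363] [321.19822722 202.22536136] [319.41284866 209.06047081]
wrist [257.03578034 231.96008934] [253.36725474 248.92093151] [279.61175724 241.26057703]
wrist [280.35437941 231.96684776] [280.26361472 248.93006861] [279.61175724 241.26057703]
wrist [303.67617706 231.97360712] [307.16423019 248.93920716] [279.61175724 241.26057703]
```

View pics/z.png

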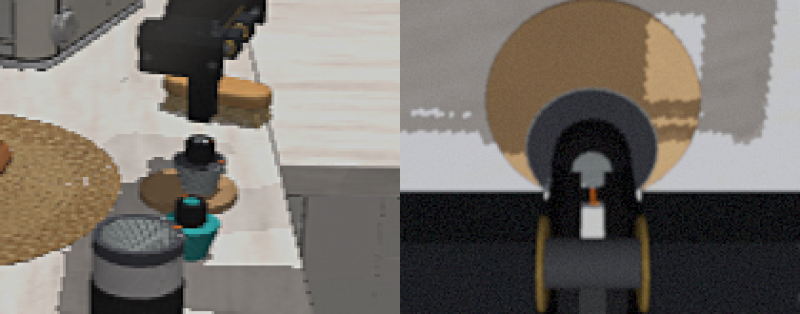

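Run:
```python
from h import *
s=r.sense();print(s["time_s"],s["gripper_width"],s["gripper_force"],np.round(s["tcp_pos"],4),np.round(s["joints"],2))
p=imaging.capture("wrist");print(p["eye"],np.round(p["intrinsics"],1).tolist(),p["orientation"])
f=p["frame"];hsv=cv2.cvtColor(f,cv2.COLOR_BGR2HSV)
m=(hsv[...,0]>8)&(hsv[...,0]<22)&(hsv[...,1]>80)&(hsv[...,2]>60)
for row in (175,185,195,205):
    c=np.where(m[row,180:400])[0]+180
    print(row,c.min(),c.max(), atz(p,[c.min(),row],.009)[:2],atz(p,[c.max()+1,row],.009)[:2])
c=np.where(m[:,282])[0];print(c.min())
cir=[proj(p,[.449+.047*np.cos(a),-.1795+.047*np.sin(a),.009]) for a in np.linspace(0,6.28,90)];cir=np.array(cir);print(cir.min(0),cir.max(0))
```

```text
6.2167 0.04570000568278981 0.0 [ 0.4491 -0.18    0.042 ] [ -2.56  17.63 -29.76   0.   -42.6   74.8 ]
[ 0.52254609 -0.20396716  0.24468699] [[296.6, 0.0, 280.7], [0.0, 296.6, 209.2], [0.0, 0.0, 1.0]] [[-3.04929870e-01 -9.13268993e-01 -2.70106499e-01]
 [-9.52374394e-01  2.92144617e-01  8.73758325e-02]
 [-8.87478972e-04  2.83886014e-01 -9.58857624e-01]]
175 234 328 [ 0.49479488 -0.15559351] [ 0.47159483 -0.22809196]
185 229 333 [ 0.48836752 -0.14890391] [ 0.46247794 -0.22981546]
195 226 336 [ 0.48131531 -0.14363931] [ 0.4536797  -0.23001702]
205 226 336 [ 0.47336824 -0.14062854] [ 0.44546074 -0.22786565]
0
[223.57974811 161.64215937] [336.17329808 268.78827782]
```

Run:
```python
from h import *
s=r.sense();R=np.array(s["ee_rot"]);T=np.array(s["tcp_pos"])
p=imaging.capture("side");q=imaging.capture("wrist")
o=[]
for pic,(x0,y0,w,h) in ((p,(280,160,80,80)),(q,(220,180,120,120))):
    f=pic["frame"].copy()[y0:y0+h,x0:x0+w]
    k=400/w
    f=cv2.resize(f,(400,400),interpolation=3)
    f=cv2.convertScaleAbs(f,alpha=1.6,beta=25)
    for up in (0,.01,.02,.03,.04,.05):
        a,b=[tuple(((proj(pic,T+R[:,0]*l-R[:,2]*up)-[x0,y0])*k).astype(int)) for l in (-.0095,.0095)]
        cv2.line(f,a,b,(0,0,255) if up else (0,255,0),1)
    o.append(f)
cv2.imwrite("pics/tip.png",np.hstack(o))
```

```text
(no output)
```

View pics/tip.png

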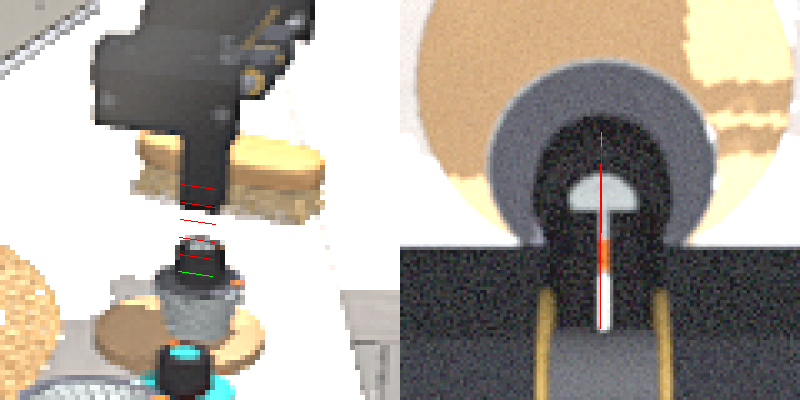

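The side view shows the fingertips ending about 38 mm above the reported TCP, hanging above the dial with nothing gripped. I'll allow for that offset, open, and go down further.

Call:
apply_moves(
  moves=[
    [[0,0,0],0],
    [[0,0,0],0],
    [[0,0,0],0],
    [[0,0,0],0],
    [[0,0,0],0],
  ],
  hand=0.06,
)

```text
time_s: 6.78
tcp_pos: [0.4491, -0.18, 0.0421]
ee_rot: [[0.952, -0.305, 0.0], [-0.305, -0.952, -0.0], [0.0, 0.0, -1.0]]
wrist_force: [-0.4, 0.5, -0.4]
gripper_width: 0.302
gripper_force: 0.0
```

Call:
apply_moves(
  moves=[
    [[0,0,0.01],0],
    [[0,0,0.01],0],
    [[0,0,0.008],0],
    [[0,0,0],0],
  ],
)

```text
time_s: 7.12
tcp_pos: [0.4477, -0.1798, 0.0126]
ee_rot: [[0.952, -0.305, -0.003], [-0.305, -0.952, 0.0], [-0.003, 0.001, -1.0]]
wrist_force: [0.1, -0.4, -0.1]
gripper_width: 0.612
gripper_force: 0.0
```

```bash
cat > tip.py <<'E'
from h import *
import sys
s=r.sense();R=np.array(s["ee_rot"]);T=np.array(s["tcp_pos"]);print(s["time_s"],T,s["gripper_width"])
p=imaging.capture("side");q=imaging.capture("wrist")
o=[]
for pic,d in ((p,.045),(q,.06)):
    c=proj(pic,T-R[:,2]*.03);w=80 if pic is p else 140
    x0,y0=(c-w/2).astype(int);f=pic["frame"].copy()[y0:y0+w,x0:x0+w];k=400/w
    f=cv2.convertScaleAbs(cv2.resize(f,(400,400),interpolation=3),alpha=1.6,beta=25)
    for up in (.02,.03,.04,.05):
        a,b=[tuple(((proj(pic,T+R[:,0]*l-R[:,2]*up)-[x0,y0])*k).astype(int)) for l in (-.0095,.0095)]
        cv2.line(f,a,b,(0,255,0) if up==.04 else (0,0,255),1)
    o.append(f)
cv2.imwrite(f"pics/{sys.argv[1]}.png",np.hstack(o))
E
python3 tip.py tip2
```

```text
7.1167 [ 0.4476975  -0.1798339   0.01255587] 0.6123476700140875
```

View pics/tip2.png

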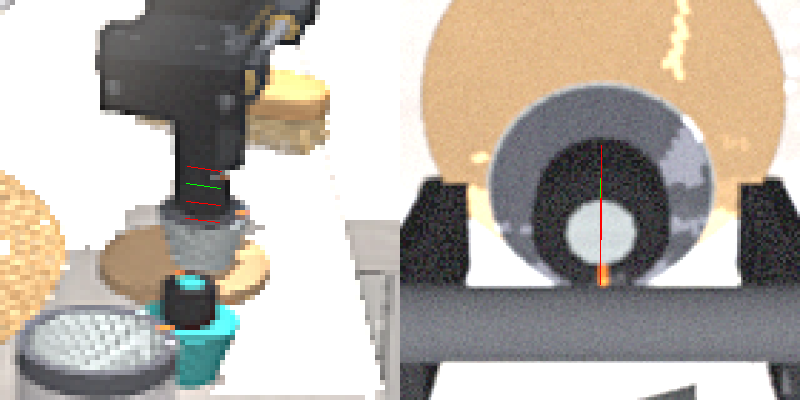

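Call:
apply_moves(
  moves=[
    [[0,0,0.005],0],
    [[0,0,0.0045],0],
    [[0,0,0],0],
    [[0,0,0],0],
  ],
)

```text
time_s: 7.55
tcp_pos: [0.4489, -0.18, 0.0044]
ee_rot: [[0.952, -0.305, -0.0], [-0.305, -0.952, 0.0], [-0.0, 0.0, -1.0]]
wrist_force: [-1.0, -0.7, -0.9]
gripper_width: 0.688
gripper_force: 0.0
```

Call:
apply_moves(
  moves=[
    [[0,0,0],0],
    [[0,0,0],0],
    [[0,0,0],0],
    [[0,0,0],0],
    [[0,0,0],0],
  ],
  hand=0.0,
)

```text
time_s: 7.97
tcp_pos: [0.4491, -0.18, 0.0047]
ee_rot: [[0.952, -0.305, 0.0], [-0.305, -0.952, -0.0], [0.0, -0.0, -1.0]]
wrist_force: [-0.2, 0.6, 0.1]
gripper_width: 0.397
gripper_force: 0.0
```

Call:
apply_moves(
  moves=[
    [[0,0,0],0],
    [[0,0,0],0],
  ],
)

```text
time_s: 8.13
tcp_pos: [0.4492, -0.18, 0.0046]
ee_rot: [[0.952, -0.305, 0.0], [-0.305, -0.952, -0.0], [0.0, 0.0, -1.0]]
wrist_force: [0.3, 0.5, 0.2]
gripper_width: 0.314
gripper_force: 30.0
```

The burr is gripped: 27.3 mm opening and 30 N. Next I'll lift it and check the grip while looking into the mouth.

Call:
apply_moves(
  moves=[
    [[0,0,-0.01],0],
    [[0,0,-0.03],0],
    [[0,0,-0.04],0],
    [[0,0,-0.04],0],
    [[0,0,-0.04],0],
  ],
)

```text
time_s: 8.55
tcp_pos: [0.4482, -0.1799, 0.166]
ee_rot: [[0.952, -0.305, -0.001], [-0.305, -0.952, 0.0], [-0.001, 0.0, -1.0]]
wrist_force: [2.0, 0.5, -0.4]
gripper_width: 0.315
gripper_force: 30.0
```

Call:
apply_moves(
  moves=[
    [[-0.0123,-0.0341,-0.007],0],
    [[-0.0123,-0.0341,-0.007],0],
    [[-0.0123,-0.0341,-0.007],0],
    [[-0.0123,-0.0341,-0.007],0],
    [[-0.0123,-0.0341,-0.007],0],
  ],
)

```text
time_s: 8.97
tcp_pos: [0.4416, 0.0025, 0.1998]
ee_rot: [[0.952, -0.306, -0.0], [-0.306, -0.952, 0.0], [-0.0, -0.0, -1.0]]
wrist_force: [0.8, 0.3, -1.3]
gripper_width: 0.312
gripper_force: 30.0
```

Call:
apply_moves(
  moves=[
    [[-0.0123,-0.0341,0],0],
    [[-0.0123,-0.0341,0],0],
    [[-0.0123,-0.0341,0],0],
    [[-0.0123,-0.0341,0],0],
    [[-0.0123,-0.0341,0],0],
  ],
)

```text
time_s: 9.38
tcp_pos: [0.435, 0.1838, 0.1994]
ee_rot: [[0.952, -0.305, -0.001], [-0.305, -0.952, -0.0], [-0.0, 0.0, -1.0]]
wrist_force: [-0.1, -0.1, -2.0]
gripper_width: 0.309
gripper_force: 30.0
```

```bash
python3 look.py w3 rim:.128 zero_mark:.128 left_tick:.128 right_tick:.128 shaft_top:.107 burr_face:.23 dot:.23
python3 - <<'E'
from h import *
s=r.sense();print(s["time_s"],s["gripper_force"],np.round(s["tcp_pos"],4),np.round(s["wrist_force"],2))
p=imaging.capture("wrist");f=p["frame"];cv2.imwrite("pics/w3b.png",f)
u=proj(p,[.512,.158,.12]).astype(int);print(u)
x0,y0=max(u[0]-100,0),max(u[1]-75,0)
cv2.imwrite("pics/w3c.png",cv2.convertScaleAbs(cv2.resize(f[y0:y0+150,x0:x0+200],(800,600),interpolation=3),alpha=1.4,beta=20));print(x0,y0)
E
```

```text
9.3833 [0.435  0.1838 0.1994] [ 42.7   6.2 -18.5  -0.  -65.3  29.6] [[0.952, -0.305, -0.001], [-0.305, -0.952, -0.0], [-0.0, 0.0, -1.0]]
[0.509 0.16  0.402] [[-0.3, -0.91, -0.27], [-0.95, 0.29, 0.09], [-0.0, 0.28, -0.96]]
rim 0.56 [283.8 118.4] [0.51   0.1567 0.128 ]
zero_mark 0.68 [306.  144.4] [0.4825 0.1444 0.128 ]
left_tick 0.64 [288.2 152.3] [0.4807 0.1618 0.128 ]
left_tick 0.58 [282. 121.] [0.5084 0.1589 0.128 ]
left_tick 0.43 [278.8 117.8] [0.5119 0.1608 0.128 ]
right_tick 0.69 [311.4 133.2] [0.4904 0.137  0.128 ]
right_tick 0.24 [278.7 118.2] [0.5116 0.161  0.128 ]
shaft_top 0.68 [279.7 118. ] [0.5117 0.1601 0.107 ]
burr_face 0.81 [471.8 100.3] [0.4872 0.0575 0.23  ]
burr_face 0.58 [282.6 252. ] [0.4328 0.183  0.23  ]
burr_face 0.38 [199.3 221.5] [0.4677 0.2254 0.23  ]
dot 0.9 [284.7 284.8] [0.4101 0.1888 0.23  ]
dot 0.61 [487.8  86.4] [0.4917 0.0483 0.23  ]
9.7833 29.998451471328735 [0.4358 0.1811 0.1995] [-0.88 -0.46 -2.56]
[278 118]
178 43
```

View pics/w3c.png

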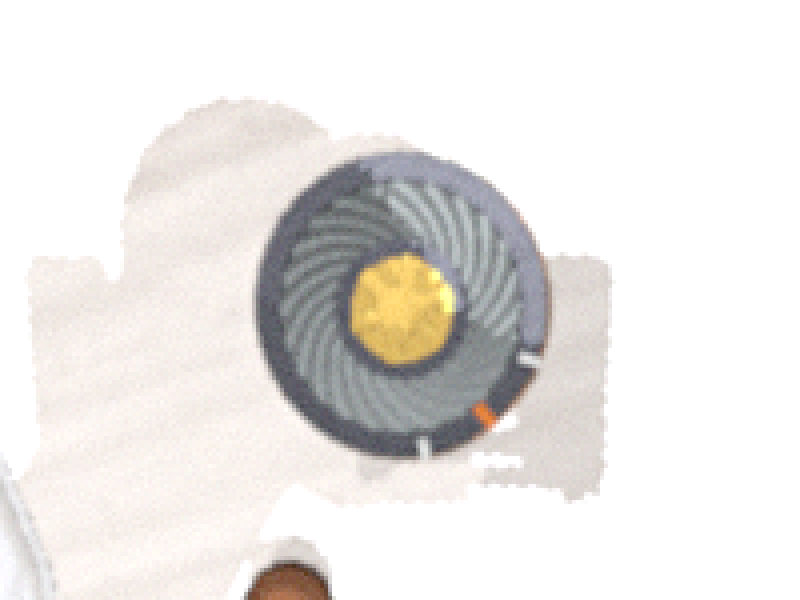

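Run:
```python
from h import *
s=r.sense();T=np.array(s["tcp_pos"]);R=np.array(s["ee_rot"])
ps=[imaging.capture("wrist") for _ in range(6)]
p=ps[-1];f=np.mean([q["frame"].astype(float) for q in ps],0)
c=atz(p,[278.5,119.2],.128);print("c",c)
for n,u in (("zero",(485,416)),("left",(423,447)),("right",(528,360))):
    m=atz(p,np.array(u)/4+[178,43],.128)-c;print(n,np.hypot(*m[:2])*1e3,np.degrees(np.arctan2(m[1],m[0]))%360)
# rim ellipse via dark/edge: project circle fit of marks, unwarp yellow
def unw(z,cc,rs,n=360):
    a=np.radians(np.arange(n));o=[]
    for rr in rs:
        P=np.array([proj(p,[cc[0]+rr*np.cos(t),cc[1]+rr*np.sin(t),z]) for t in a]).astype(np.float32)
        o.append(cv2.remap(f.astype(np.float32),P[None,:,0],P[None,:,1],cv2.INTER_LINEAR)[0])
    return np.array(o)
hsv=cv2.cvtColor(f.astype(np.uint8),cv2.COLOR_BGR2HSV)
m=((hsv[...,0]>18)&(hsv[...,0]<34)&(hsv[...,1]>90)).astype(np.uint8);m[:43]=0;m[160:]=0;m[:,:230]=0;m[:,330:]=0
mo=cv2.moments(m,True);u=np.array([mo["m10"],mo["m01"]])/mo["m00"];print("shaft px",u,mo["m00"])
for z in (.109,.104):
    cc=atz(p,u,z);rs=np.arange(.004,.0135,.001);U=unw(z,cc,rs)
    print(z,cc[:2])
    for i,rr in enumerate(rs):
        row=[]
        for ch in (0,2):
            F=np.fft.fft(U[i,:,ch]);ph=(-np.degrees(np.angle(F[6]))/6)%60
            row+= [round(ph,1),round(abs(F[6])/180,1)]
        print(round(rr*1e3),row,end=" ")
    print()
# held burr
for z in (T[2]+.0344,):
    for d in models.place_of(p,"dot")[:2]+models.place_of(p,"burr_face")[:3]:
        P=atz(p,px(p,d["at"]),z);print(np.round(px(p,d["at"])),d["confidence"],np.round(R.T@(P-T),4))
big=cv2.resize(f[90:150,245:315],(700,600),interpolation=cv2.INTER_CUBIC).clip(0,255).astype(np.uint8)
cv2.imwrite("pics/sh.png",big)
```

```text
c [0.51188932 0.15927611 0.128     ]
zero 30.599589309339223 200.07620707614515
left 31.47168669442525 170.85272648565788
right 30.583739282307018 229.43318309138465
shaft px [278.31053604 120.1663586 ] 541.0
0.109 [0.51128282 0.15982203]
4 [np.float32(46.7), np.float32(0.7), np.float32(48.0), np.float32(1.1)] 5 [np.float32(34.3), np.float32(1.2), np.float32(35.4), np.float32(2.1)] 6 [np.float32(30.3), np.float32(2.7), np.float32(30.4), np.float32(5.5)] 7 [np.float32(26.8), np.float32(3.2), np.float32(28.0), np.float32(6.4)] 8 [np.float32(31.8), np.float32(2.2), np.float32(30.6), np.float32(4.4)] 9 [np.float32(32.8), np.float32(2.1), np.float32(34.6), np.float32(3.2)] 10 [np.float32(26.3), np.float32(2.6), np.float32(29.1), np.float32(2.9)] 11 [np.float32(27.0), np.float32(2.0), np.float32(29.4), np.float32(6.2)] 12 [np.float32(16.6), np.float32(0.7), np.float32(29.7), np.float32(12.1)] 13 [np.float32(12.8), np.float32(1.9), np.float32(28.4), np.float32(8.3)] 
0.104 [0.51131478 0.15985733]
4 [np.float32(46.9), np.float32(0.7), np.float32(48.3), np.float32(1.1)] 5 [np.float32(35.3), np.float32(1.1), np.float32(36.5), np.float32(1.9)] 6 [np.float32(30.5), np.float32(2.5), np.float32(30.6), np.float32(5.2)] 7 [np.float32(27.1), np.float32(3.2), np.float32(28.1), np.float32(6.5)] 8 [np.float32(30.6), np.float32(2.2), np.float32(29.9), np.float32(4.7)] 9 [np.float32(33.5), np.float32(2.1), np.float32(34.4), np.float32(3.4)] 10 [np.float32(26.8), np.float32(2.5), np.float32(30.0), np.float32(2.7)] 11 [np.float32(27.2), np.float32(2.2), np.float32(29.1), np.float32(5.2)] 12 [np.float32(21.2), np.float32(0.8), np.float32(29.9), np.float32(11.4)] 13 [np.float32(11.3), np.float32(1.6), np.float32(28.7), np.float32(9.9)] 
[487.  89.] 0.91 [ 0.0937  0.1084 -0.0344]
[284. 282.] 0.81 [-0.0212  0.0017 -0.0344]
[282. 255.] 0.83 [-0.0022  0.0001 -0.0344]
[474. 101.] 0.63 [ 0.0878  0.1026 -0.0344]
```

View pics/sh.png

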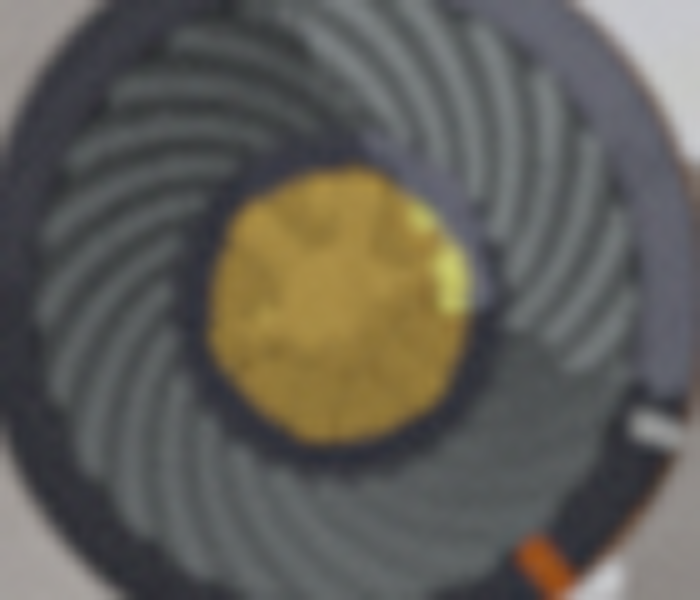

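The mouth is clear. Its centre is near (0.5115, 0.159), with the zero mark at about 200°, the ticks at 171° and 229°, and splines at about 29° mod 60. The held dot is at about 164.5°, so I'll move over the mouth and turn about −44°.

Call:
apply_moves(
  moves=[
    [[0.0394,-0.001,0],0],
    [[0.0394,-0.001,0],0],
    [[0,0,0.005],-7],
    [[0,0,0.005],-7],
    [[0,0,0.005],-7],
  ],
)

```text
time_s: 10.65
tcp_pos: [0.5121, 0.1598, 0.1837]
ee_rot: [[0.998, 0.061, -0.001], [0.061, -0.998, -0.0], [-0.001, 0.0, -1.0]]
wrist_force: [-0.1, -1.1, -0.9]
gripper_width: 0.312
gripper_force: 30.0
```

Call:
apply_moves(
  moves=[
    [[0,0,0.005],-7],
    [[0,0,0.005],-7],
    [[0,0,0.005],-7],
    [[0,0,0.005],-2],
    [[0,0,0.005],0],
  ],
)

```text
time_s: 11.07
tcp_pos: [0.5116, 0.1602, 0.1592]
ee_rot: [[0.897, 0.443, -0.0], [0.443, -0.897, -0.0], [-0.0, 0.0, -1.0]]
wrist_force: [0.1, 0.2, -1.0]
gripper_width: 0.313
gripper_force: 30.0
```

```bash
cat > st.py <<'E'
from h import *
s=r.sense();R=np.array(s["ee_rot"]);T=np.array(s["tcp_pos"])
psi=np.degrees(np.arctan2(R[1,0],R[0,0]))
print("t",round(s["time_s"],2),"T",np.round(T,4),"psi",round(psi,2),"F",np.round(s["wrist_force"],1),"M",np.round(s["moment"],2))
d=np.array([.5115,.159,T[2]])-T;print("to go tool",np.round(R.T@d,4))
E
python3 st.py
python3 - <<'E'
from h import *
s=r.sense();R=np.array(s["ee_rot"]);T=np.array(s["tcp_pos"])
for n in ("side","top","wrist"):
    p=imaging.capture(n)
    for t,z in (("rim",.128),("burr_face",T[2]+.0344),("dot",T[2]+.0344)):
        for d in models.place_of(p,t)[:2]:
            u=px(p,d["at"]);print(n,t,round(d["confidence"],2),np.round(u,1),np.round(atz(p,u,z),4))
    cv2.imwrite(f"pics/pre_{n}.png",p["frame"])
E
```

```text
t 11.07 T [0.5116 0.1602 0.1592] psi 26.28 F [ 0.1  0.2 -1. ] M [-0.12 -0.04 -0.02]
to go tool [-0.0006  0.001   0.    ]
side rim 0.84 [296.3 238.5] [0.5139 0.1445 0.128 ]
side burr_face 0.95 [297.9 212.1] [0.5122 0.1622 0.1936]
side burr_face 0.49 [317.7 235.8] [0.4785 0.2671 0.1936]
side dot 0.79 [310.6 233.1] [0.4906 0.2566 0.1936]
side dot 0.63 [310.6 208. ] [0.4869 0.1402 0.1936]
top rim 0.68 [197.4 229.5] [0.517  0.1615 0.128 ]
top burr_face 0.67 [288.4 257.1] [ 0.4434 -0.0632  0.1936]
top burr_face 0.61 [192.2 226.9] [0.512  0.1628 0.1936]
top dot 0.78 [296.  250.5] [ 0.4589 -0.0807  0.1936]
top dot 0.6 [199.4 233.8] [0.4957 0.1452 0.1936]
wrist rim 0.89 [284.2 220. ] [0.5116 0.1573 0.128 ]
wrist burr_face 0.9 [279.8 252.1] [0.511  0.1609 0.1936]
wrist dot 0.56 [282.5 282.1] [0.4929 0.1501 0.1936]
```

Call:
apply_moves(
  moves=[
    [[-0.0007,0.0013,0.018],0],
    [[0,0,0.018],0],
    [[0,0,0.014],0],
    [[0,0,0.002],0],
    [[0,0,0],0],
  ],
)

```text
time_s: 12.08
tcp_pos: [0.5111, 0.1583, 0.1069]
ee_rot: [[0.897, 0.442, -0.002], [0.442, -0.897, -0.001], [-0.002, 0.0, -1.0]]
wrist_force: [-0.6, -0.8, -1.0]
gripper_width: 0.31
gripper_force: 30.0
```

```bash
python3 st.py
```

```text
t 12.08 T [0.5111 0.1583 0.1069] psi 26.25 F [-0.6 -0.8 -1. ] M [-0.08 -0.07  0.05]
to go tool [ 0.0007 -0.0004 -0.    ]
```

Call:
apply_moves(
  moves=[
    [[0,0,0.0015],0],
    [[0,0,0.0015],0],
    [[0,0,0],0],
  ],
)

```text
time_s: 12.33
tcp_pos: [0.5119, 0.159, 0.1052]
ee_rot: [[0.897, 0.442, 0.001], [0.442, -0.897, 0.001], [0.001, -0.0, -1.0]]
wrist_force: [0.4, 0.6, -1.7]
gripper_width: 0.311
gripper_force: 30.0
```

Call:
apply_moves(
  moves=[
    [[0,0,0.001],0],
    [[0,0,0.001],0],
    [[0,0,0],0],
  ],
)

```text
time_s: 12.58
tcp_pos: [0.5115, 0.1587, 0.1026]
ee_rot: [[0.897, 0.442, 0.0], [0.442, -0.897, 0.0], [0.0, -0.0, -1.0]]
wrist_force: [-1.0, -0.4, -1.5]
gripper_width: 0.311
gripper_force: 30.0
```

```bash
python3 st.py
```

```text
t 12.58 T [0.5115 0.1587 0.1026] psi 26.25 F [-1.  -0.4 -1.5] M [-0.07 -0.03  0.01]
to go tool [ 0.0002 -0.0003  0.    ]
```

Call:
apply_moves(
  moves=[
    [[0,0,0.001],0],
    [[0,0,0.001],0],
    [[0,0,0],0],
  ],
)

```text
time_s: 12.83
tcp_pos: [0.5114, 0.1586, 0.1003]
ee_rot: [[0.897, 0.442, -0.0], [0.442, -0.897, -0.0], [-0.0, -0.0, -1.0]]
wrist_force: [-0.3, 0.1, -1.4]
gripper_width: 0.312
gripper_force: 30.0
```

Call:
apply_moves(
  moves=[
    [[0,0,0.001],0],
    [[0,0,0],0],
  ],
)

```text
time_s: 13.0
tcp_pos: [0.5114, 0.1586, 0.0993]
ee_rot: [[0.897, 0.442, -0.0], [0.442, -0.897, -0.0], [-0.0, 0.0, -1.0]]
wrist_force: [-0.8, 0.5, -0.8]
gripper_width: 0.31
gripper_force: 30.0
```

Call:
apply_moves(
  moves=[
    [[0,0,0.001],0],
    [[0,0,0],0],
  ],
)

```text
time_s: 13.17
tcp_pos: [0.5114, 0.1586, 0.0984]
ee_rot: [[0.897, 0.442, -0.0], [0.442, -0.897, -0.0], [-0.0, -0.0, -1.0]]
wrist_force: [-0.2, -0.1, -2.0]
gripper_width: 0.312
gripper_force: 30.0
```

Call:
apply_moves(
  moves=[
    [[0,0,0.001],0],
    [[0,0,0],0],
  ],
)

```text
time_s: 13.33
tcp_pos: [0.5114, 0.1586, 0.0974]
ee_rot: [[0.897, 0.442, -0.0], [0.442, -0.897, -0.0], [-0.0, -0.0, -1.0]]
wrist_force: [-0.5, 0.2, -0.1]
gripper_width: 0.309
gripper_force: 30.0
```

Call:
apply_moves(
  moves=[
    [[0,0,0.001],0],
    [[0,0,0],0],
  ],
)

```text
time_s: 13.5
tcp_pos: [0.5114, 0.1586, 0.0964]
ee_rot: [[0.897, 0.442, -0.0], [0.442, -0.897, -0.0], [-0.0, -0.0, -1.0]]
wrist_force: [-0.2, 0.3, -1.2]
gripper_width: 0.309
gripper_force: 30.0
```

```bash
python3 st.py
```

```text
t 13.5 T [0.5114 0.1586 0.0964] psi 26.25 F [-0.2  0.3 -1.2] M [-0.05 -0.06  0.03]
to go tool [ 0.0003 -0.0003 -0.    ]
```

Call:
apply_moves(
  moves=[
    [[0,0,0.001],0],
    [[0,0,0],0],
  ],
)

```text
time_s: 13.67
tcp_pos: [0.5114, 0.1586, 0.0954]
ee_rot: [[0.897, 0.442, -0.0], [0.442, -0.897, -0.0], [-0.0, -0.0, -1.0]]
wrist_force: [-0.1, 0.3, -1.2]
gripper_width: 0.305
gripper_force: 30.0
```

Call:
apply_moves(
  moves=[
    [[0,0,0.0005],0],
    [[0,0,0],0],
  ],
)

```text
time_s: 13.83
tcp_pos: [0.5115, 0.1587, 0.095]
ee_rot: [[0.897, 0.442, -0.0], [0.442, -0.897, -0.0], [-0.0, 0.0, -1.0]]
wrist_force: [-0.2, 0.2, -1.8]
gripper_width: 0.312
gripper_force: 30.0
```

```bash
python3 st.py
```

```text
t 13.83 T [0.5115 0.1587 0.095 ] psi 26.25 F [-0.2  0.2 -1.8] M [-0.06 -0.07  0.  ]
to go tool [ 0.0002 -0.0003 -0.    ]
```

Call:
apply_moves(
  moves=[
    [[0,0,0.0005],0],
    [[0,0,0],0],
  ],
)

```text
time_s: 14.0
tcp_pos: [0.5115, 0.1587, 0.0945]
ee_rot: [[0.897, 0.442, 0.0], [0.442, -0.897, 0.0], [0.0, -0.0, -1.0]]
wrist_force: [0.1, 0.2, -1.2]
gripper_width: 0.308
gripper_force: 30.0
```

Call:
apply_moves(
  moves=[
    [[0,0,0.0005],0],
    [[0,0,0],0],
  ],
)

```text
time_s: 14.17
tcp_pos: [0.5116, 0.1588, 0.0941]
ee_rot: [[0.897, 0.442, 0.0], [0.442, -0.897, 0.0], [0.0, -0.0, -1.0]]
wrist_force: [-0.9, 0.5, -1.1]
gripper_width: 0.315
gripper_force: 30.0
```

```bash
python3 st.py
python3 - <<'E'
from h import *
s=r.sense();T=np.array(s["tcp_pos"])
o=[]
for n in ("side","wrist"):
    p=imaging.capture(n)
    u=proj(p,[.5115,.159,.128]);w=(100,75) if n=="side" else (133,100)
    x0,y0=int(u[0]-w[0]/2),int(u[1]-w[1]/2)
    o.append(cv2.convertScaleAbs(cv2.resize(p["frame"][y0:y0+w[1],x0:x0+w[0]],(400,300),interpolation=3),alpha=1.6,beta=25))
cv2.imwrite("pics/seat.png",cv2.resize(np.hstack(o),(800,300)))
E
```

```text
t 14.17 T [0.5116 0.1588 0.0941] psi 26.25 F [-0.9  0.5 -1.1] M [0.03 0.04 0.03]
to go tool [ 0.     -0.0002  0.    ]
```

View pics/seat.png

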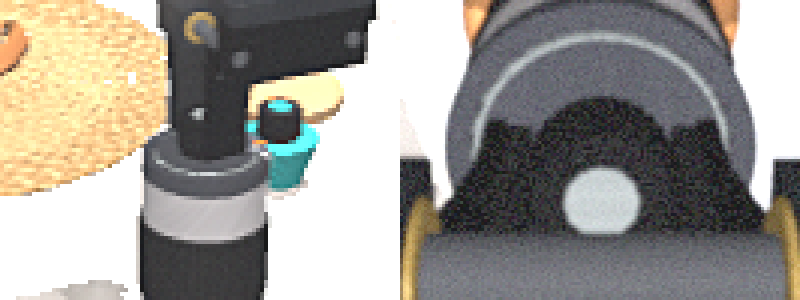

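The burr looks level with the dark rim (side view around (205,150) of the crop), and the bright mouth edge surrounds it evenly. I'll ease it down the last half millimetre by feel.

Call:
apply_moves(
  moves=[
    [[0,0,0.0004],0],
    [[0,0,0],0],
    [[0,0,0],0],
  ],
)

```text
time_s: 14.52
tcp_pos: [0.5116, 0.1589, 0.0938]
ee_rot: [[0.897, 0.442, 0.0], [0.442, -0.897, 0.0], [0.0, -0.0, -1.0]]
wrist_force: [-1.4, 1.8, 0.4]
gripper_width: 0.312
gripper_force: 30.0
```

```bash
python3 st.py
```

```text
t 14.52 T [0.5116 0.1589 0.0938] psi 26.26 F [-1.4  1.8  0.4] M [0.32 0.24 0.01]
to go tool [-0.     -0.0001  0.    ]
```

Call:
apply_moves(
  moves=[
    [[0,0,0.0003],0],
    [[0,0,0],0],
    [[0,0,0],0],
  ],
)

```text
time_s: 14.77
tcp_pos: [0.5116, 0.1589, 0.0937]
ee_rot: [[0.897, 0.442, 0.0], [0.442, -0.897, 0.0], [0.0, -0.0, -1.0]]
wrist_force: [-2.0, 2.0, 2.6]
gripper_width: 0.312
gripper_force: 30.0
```

```bash
python3 st.py
```

```text
t 14.77 T [0.5116 0.1589 0.0937] psi 26.26 F [-2.   2.   2.6] M [0.4  0.56 0.  ]
to go tool [-0.     -0.0001  0.    ]
```

Call:
apply_moves(
  moves=[
    [[-0.0001,-0.0003,-0.0003],0],
    [[0,0,0],0],
    [[0,0,0],0],
  ],
)

```text
time_s: 15.02
tcp_pos: [0.5115, 0.1589, 0.0936]
ee_rot: [[0.897, 0.442, 0.0], [0.442, -0.897, 0.0], [0.0, 0.0, -1.0]]
wrist_force: [-0.4, 1.9, 1.1]
gripper_width: 0.31
gripper_force: 30.0
```

```bash
cat > ang.py <<'E'
from h import *
s=r.sense();R=np.array(s["ee_rot"])
psi=np.degrees(np.arctan2(R[1,0],R[0,0]));print("psi",psi)
c=np.array([.5115,.159])
for n in ("wrist","side","top"):
    p=imaging.capture(n)
    for t in ("rim","dot","zero_mark","left_tick","right_tick"):
        for d in models.place_of(p,t)[:2]:
            u=px(p,d["at"]);P=atz(p,u,.128)[:2]-c
            if np.hypot(*P)<.045: print(n,t,round(d["confidence"],2),np.round(u,1),"r",round(np.hypot(*P)*1e3,1),"ang",round(np.degrees(np.arctan2(P[1],P[0]))%360,1),np.round(P*1e3,1))
    h=cv2.cvtColor(p["frame"],cv2.COLOR_BGR2HSV);m=((h[...,0]<14)&(h[...,1]>150)&(h[...,2]>90)).astype(np.uint8)
    k,_,st,ce=cv2.connectedComponentsWithStats(m)
    for i in range(1,k):
        P=atz(p,ce[i],.128)[:2]-c
        if st[i,4]>=3 and np.hypot(*P)<.04: print("  orange",n,st[i,4],np.round(ce[i],1),round(np.hypot(*P)*1e3,1),round(np.degrees(np.arctan2(P[1],P[0]))%360,1))
    cv2.imwrite(f"pics/a_{n}_{s['time_s']:.2f}.png",p["frame"])
E
python3 st.py; python3 ang.py
```

```text
t 15.02 T [0.5115 0.1589 0.0936] psi 26.25 F [-0.4  1.9  1.1] M [ 0.24 -0.01 -0.05]
to go tool [ 0.     -0.0001  0.    ]
psi 26.249701238822166
wrist dot 0.87 [282.5 283.5] r 22.0 ang 208.5 [-19.3 -10.5]
  orange wrist 5 [324.6 209.2] 37.6 343.2
  orange wrist 3 [237.3 212. ] 36.6 71.5
  orange wrist 5 [323.2 212.6] 35.6 341.7
side rim 0.85 [297.2 240.8] r 4.2 ang 279.1 [ 0.7 -4.2]
side dot 0.48 [310.5 235.5] r 40.1 ang 228.0 [-26.9 -29.8]
side zero_mark 0.7 [310.6 236. ] r 38.4 ang 225.6 [-26.9 -27.4]
side left_tick 0.56 [307.9 245. ] r 24.5 ang 145.9 [-20.3  13.7]
side right_tick 0.86 [305.3 238.2] r 23.1 ang 226.6 [-15.9 -16.8]
  orange side 3 [312. 239.] 32.3 204.8
top rim 0.66 [196.7 228.7] r 8.6 ang 29.4 [7.5 4.2]
top rim 0.27 [200.5 230.1] r 6.6 ang 307.5 [ 4.  -5.2]
top dot 0.6 [202.7 239.7] r 23.0 ang 210.6 [-19.8 -11.7]
top zero_mark 0.97 [199.  243.8] r 30.3 ang 185.7 [-30.1  -3. ]
top left_tick 0.86 [195.4 245.6] r 35.1 ang 170.6 [-34.7   5.7]
top right_tick 0.73 [205.8 235.9] r 21.6 ang 241.4 [-10.3 -18.9]
```

Seated: z is at home height within 0.1 mm and contact is light. The dot reads 208.5°, as predicted. I'll ease off slightly and turn clockwise to the left tick at 170°.

Call:
apply_moves(
  moves=[
    [[0,-0.0002,-0.0001],3],
    [[0,0,0],4],
    [[0,0,0],4],
    [[0,0,0],4],
    [[0,0,0],4],
  ],
)

```text
time_s: 16.33
tcp_pos: [0.5113, 0.1591, 0.0937]
ee_rot: [[0.992, 0.123, 0.0], [0.123, -0.992, -0.0], [0.0, 0.0, -1.0]]
wrist_force: [1.8, 0.2, -1.0]
gripper_width: 0.312
gripper_force: 30.0
```

```bash
python3 st.py
```

```text
t 16.33 T [0.5113 0.1591 0.0937] psi 7.06 F [ 1.8  0.2 -1. ] M [ 0.22 -0.38  0.07]
to go tool [0.0002 0.0001 0.    ]
```

Call:
apply_moves(
  moves=[
    [[0.0002,0,0],4],
    [[0,0,0],5],
    [[0,0,0],5],
    [[0,0,0],4],
    [[0,0,0],1.4],
  ],
)

```text
time_s: 16.75
tcp_pos: [0.5114, 0.1593, 0.0937]
ee_rot: [[0.977, -0.212, 0.0], [-0.212, -0.977, 0.0], [0.0, -0.0, -1.0]]
wrist_force: [1.1, 1.0, -0.6]
gripper_width: 0.309
gripper_force: 30.0
```

Call:
apply_moves(
  moves=[
    [[0,0,0],0],
    [[0,0,0],0],
  ],
)

```text
time_s: 16.92
tcp_pos: [0.5113, 0.1593, 0.0938]
ee_rot: [[0.978, -0.209, -0.0], [-0.209, -0.978, 0.0], [-0.0, -0.0, -1.0]]
wrist_force: [0.5, 1.8, -0.6]
gripper_width: 0.311
gripper_force: 30.0
```

```bash
python3 st.py; python3 ang.py
```

```text
t 16.92 T [0.5113 0.1593 0.0938] psi -12.08 F [ 0.5  1.8 -0.6] M [ 0.56 -0.09  0.03]
to go tool [ 0.0002  0.0002 -0.    ]
psi -12.079524499987967
wrist dot 0.72 [283.4 281.7] r 21.1 ang 172.6 [-20.9   2.7]
wrist right_tick 0.85 [322.7 273.3] r 30.5 ang 228.4 [-20.3 -22.8]
wrist right_tick 0.21 [282.1 282.2] r 21.4 ang 170.4 [-21.1   3.6]
  orange wrist 14 [237.3 205.4] 39.1 28.9
  orange wrist 5 [242. 203.] 38.5 24.2
  orange wrist 4 [324.8 204.5] 39.7 307.1
  orange wrist 3 [323.7 213. ] 35.6 302.2
side rim 0.87 [299.2 239.7] r 9.9 ang 249.8 [-3.4 -9.3]
side dot 0.65 [309.9 240.5] r 25.7 ang 194.7 [-24.9  -6.5]
side zero_mark 0.85 [313.7 236.5] r 41.8 ang 217.3 [-33.2 -25.3]
side left_tick 0.87 [309.7 241.4] r 24.4 ang 185.5 [-24.3  -2.3]
side left_tick 0.36 [310.6 240.4] r 27.1 ang 194.9 [-26.2  -7. ]
side right_tick 0.62 [305.9 235.3] r 35.1 ang 240.2 [-17.5 -30.4]
  orange side 3 [312. 239.] 32.3 204.8
  orange side 3 [308. 242.] 20.9 178.8
top rim 0.62 [199.7 228.9] r 7.7 ang 335.9 [ 7.  -3.1]
top zero_mark 0.63 [203.8 239.8] r 24.7 ang 215.5 [-20.1 -14.3]
top left_tick 0.66 [193.1 245.5] r 36.3 ang 161.7 [-34.4  11.4]
top right_tick 0.67 [206.1 238. ] r 25.2 ang 231.9 [-15.6 -19.8]
top right_tick 0.33 [193.3 244.4] r 33.6 ang 161.0 [-31.7  11. ]
  orange top 5 [190.8 245.8] 39.1 154.3
```

```bash
cat > fine.py <<'E'
from h import *
s=r.sense();R=np.array(s["ee_rot"]);print("psi",round(np.degrees(np.arctan2(R[1,0],R[0,0])),2))
ps=[imaging.capture("wrist") for _ in range(4)];p=ps[-1]
f=np.mean([q["frame"].astype(np.float32) for q in ps],0)
c=[.5115,.159]
def ring(rr,a):
    P=np.array([proj(p,[c[0]+rr*np.cos(t),c[1]+rr*np.sin(t),.128]) for t in np.radians(a)]).astype(np.float32)
    return cv2.remap(f,P[None,:,0],P[None,:,1],cv2.INTER_LINEAR)[0]
a=np.arange(150,250,.5)
def rep(nm,rs,fn):
    v=np.mean([fn(ring(rr,a)) for rr in rs],0);v=v-np.median(v)
    out=[]
    w=v.copy()
    for _ in range(3):
        i=w.argmax();sl=slice(max(i-8,0),i+9);x=np.clip(v[sl],0,None);out.append((round(float((a[sl]*x).sum()/x.sum()),1),round(float(v[i]),0)));w[max(i-16,0):i+17]=-99
    print(nm,out)
rep("dot(orange r19-23)",(.019,.020,.021,.022,.023),lambda q:q[:,2]-q[:,0])
rep("zero(orange r28-32)",(.028,.029,.030,.031,.032),lambda q:q[:,2]-q[:,0])
rep("ticks(white r28-32)",(.028,.029,.030,.031,.032),lambda q:q.min(1))
E
python3 fine.py
```

```text
psi -12.15
dot(orange r19-23) [(237.8, 3.0), (221.6, 2.0), (210.5, 2.0)]
zero(orange r28-32) [(238.0, 5.0), (225.1, 4.0), (218.2, 1.0)]
ticks(white r28-32) [(163.6, 6.0), (172.4, 6.0), (153.7, 5.0)]
```

Run:
```python
import cv2,numpy as np
for n,(cx,cy),w in (("w2",(283,122),30),("g_wrist",(282.5,210),40),("z_wrist",(282,235),50)):
    f=cv2.imread(f"pics/{n}.png");h=cv2.cvtColor(f,cv2.COLOR_BGR2HSV).astype(int)
    y0=int(cy-w);x0=int(cx-w);H=h[y0:y0+2*w,x0:x0+2*w]
    o=((H[...,0]<22)&(H[...,1]>140)&(H[...,2]>110)).astype(np.uint8)
    k,l,st,ce=cv2.connectedComponentsWithStats(o)
    print(n,[(st[i,4],np.round(ce[i]+[x0,y0],2).tolist()) for i in range(1,k) if st[i,4]>2])
    g=((H[...,1]<75)&(H[...,2]<130)).astype(np.uint8);g=cv2.morphologyEx(g,cv2.MORPH_OPEN,np.ones((3,3)))
    for row in range(0,2*w,max(2,w//9)):
        c=np.where(g[row])[0]
        if len(c): print(row+y0,c.min()+x0,c.max()+x0,(c.min()+c.max())/2+x0,end=" | ")
    print()
```

```text
w2 [(np.int32(3), [284.0, 131.0]), (np.int32(12), [283.83, 138.83])]
101 275 287 281.0 | 104 271 294 282.5 | 107 268 297 282.5 | 110 266 300 283.0 | 113 265 302 283.5 | 116 263 303 283.0 | 119 263 304 283.5 | 122 263 304 283.5 | 125 263 303 283.0 | 128 264 303 283.5 | 131 264 301 282.5 | 134 267 300 283.5 | 137 269 298 283.5 | 140 273 294 283.5 | 
g_wrist [(np.int32(25), [283.76, 230.28])]
182 279 287 283.0 | 186 269 293 281.0 | 190 263 302 282.5 | 194 260 306 283.0 | 198 258 308 283.0 | 202 257 310 283.5 | 206 256 310 283.0 | 210 256 310 283.0 | 214 257 309 283.0 | 218 258 308 283.0 | 222 260 306 283.0 | 226 263 302 282.5 | 230 267 298 282.5 | 234 277 290 283.5 | 
z_wrist [(np.int32(23), [280.91, 256.7]), (np.int32(4), [253.0, 282.5])]
200 265 296 280.5 | 205 257 304 280.5 | 210 252 308 280.0 | 215 249 310 279.5 | 220 247 314 280.5 | 225 246 314 280.0 | 230 245 314 279.5 | 235 247 314 280.5 | 240 248 311 279.5 | 245 250 310 280.0 | 250 253 307 280.0 | 260 244 278 261.0 | 280 257 304 280.5 |
```

The dot's true offset works out as psi + 182.0°, so it is now at 169.9°, on the left tick. Next I'll turn anticlockwise about 60° to the right tick.

Call:
apply_moves(
  moves=[
    [[0,-0.0002,0.0001],-3],
    [[0,0,0],-5],
    [[0,0,0],-5],
    [[0,0,0],-5],
    [[0,0,0],-5],
  ],
)

```text
time_s: 18.43
tcp_pos: [0.5114, 0.159, 0.0937]
ee_rot: [[0.981, 0.192, -0.0], [0.192, -0.981, -0.0], [-0.0, 0.0, -1.0]]
wrist_force: [-0.6, 1.9, -0.8]
gripper_width: 0.311
gripper_force: 30.0
```

```bash
python3 st.py
```

```text
t 18.43 T [0.5114 0.159  0.0937] psi 11.08 F [-0.6  1.9 -0.8] M [ 0.6  -0.08 -0.09]
to go tool [ 0.0001  0.     -0.    ]
```

Call:
apply_moves(
  moves=[
    [[0,-0.0002,0],-5],
    [[0,0,0],-5],
    [[0,0,0],-5],
    [[0,0,0],-5],
    [[0,0,0],-5],
  ],
)

```text
time_s: 18.85
tcp_pos: [0.5115, 0.1588, 0.0936]
ee_rot: [[0.808, 0.589, -0.0], [0.589, -0.808, -0.001], [-0.001, 0.001, -1.0]]
wrist_force: [0.9, -0.1, 0.1]
gripper_width: 0.312
gripper_force: 30.0
```

```bash
python3 st.py
```

```text
t 18.85 T [0.5115 0.1588 0.0936] psi 36.09 F [ 0.9 -0.1  0.1] M [ 0.16 -0.36 -0.05]
to go tool [ 0.0002 -0.0001 -0.    ]
```

Now psi 36.1; target is 47.5.

Call:
apply_moves(
  moves=[
    [[0,0,0],-5],
    [[0,0,0],-5],
    [[0,0,0],-1.5],
    [[0,0,0],0],
    [[0,0,0],0],
  ],
)

```text
time_s: 19.27
tcp_pos: [0.5115, 0.1588, 0.0937]
ee_rot: [[0.678, 0.735, -0.0], [0.735, -0.678, -0.001], [-0.001, 0.001, -1.0]]
wrist_force: [1.0, -1.7, -1.4]
gripper_width: 0.312
gripper_force: 30.0
```

```bash
python3 st.py; python3 fine.py
```

```text
t 19.27 T [0.5115 0.1588 0.0937] psi 47.3 F [ 1.  -1.7 -1.4] M [-0.28 -0.72  0.02]
to go tool [ 0.0001 -0.0002 -0.    ]
psi 47.3
dot(orange r19-23) [(174.0, 3.0), (181.0, 3.0), (160.5, 3.0)]
zero(orange r28-32) [(165.4, 6.0), (154.1, 6.0), (173.8, 3.0)]
ticks(white r28-32) [(229.1, 6.0), (237.3, 6.0), (219.0, 6.0)]
```

The dot is on the right tick, at 229.3°. Now I'll turn back to zero (psi 17.9, a turn of about +29.4).

Call:
apply_moves(
  moves=[
    [[0,0.0002,0.0001],3],
    [[0,0,0],5],
    [[0,0,0],5],
    [[0,0,0],5],
    [[0,0,0],5],
  ],
)

```text
time_s: 19.88
tcp_pos: [0.5114, 0.159, 0.0936]
ee_rot: [[0.913, 0.408, -0.001], [0.408, -0.913, -0.001], [-0.001, 0.0, -1.0]]
wrist_force: [0.3, -1.2, -1.9]
gripper_width: 0.311
gripper_force: 30.0
```

Call:
apply_moves(
  moves=[
    [[0,0,0],4],
    [[0,0,0],2.4],
    [[0,0,0],0],
    [[0,0,0],0],
    [[0,0,0],0],
  ],
)

```text
time_s: 20.3
tcp_pos: [0.5113, 0.1591, 0.0936]
ee_rot: [[0.951, 0.309, -0.0], [0.309, -0.951, -0.0], [-0.001, 0.0, -1.0]]
wrist_force: [0.8, -1.3, -0.1]
gripper_width: 0.313
gripper_force: 30.0
```

```bash
python3 st.py
```

```text
t 20.3 T [0.5113 0.1591 0.0936] psi 17.99 F [ 0.8 -1.3 -0.1] M [-0.5  -0.44 -0.03]
to go tool [ 0.0001  0.0001 -0.    ]
```

The dot is at zero and the burr is seated. Release and withdraw straight up.

Call:
apply_moves(
  moves=[
    [[0,0,0],0],
    [[0,0,0],0],
    [[0,0,0],0],
    [[0,0,0],0],
    [[0,0,0],0],
  ],
  hand=0.055,
)

```text
time_s: 20.72
tcp_pos: [0.5113, 0.1595, 0.0935]
ee_rot: [[0.951, 0.308, -0.0], [0.308, -0.951, 0.0], [-0.0, -0.0, -1.0]]
wrist_force: [-0.1, -0.1, 0.5]
gripper_width: 0.585
gripper_force: 0.0
```

Call:
apply_moves(
  moves=[
    [[0,0,-0.002],0],
    [[0,0,-0.008],0],
    [[0,0,-0.02],0],
    [[0,0,-0.03],0],
    [[0,0,-0.03],0],
  ],
)

```text
time_s: 21.13
tcp_pos: [0.5111, 0.159, 0.1847]
ee_rot: [[0.951, 0.308, -0.001], [0.308, -0.951, -0.001], [-0.001, 0.001, -1.0]]
wrist_force: [1.3, -0.0, 0.2]
gripper_width: 0.63
gripper_force: 0.0
```

Call:
apply_moves(
  moves=[
    [[-0.02,0,-0.03],0],
    [[-0.02,0,-0.02],0],
    [[0,0,0],0],
  ],
)

```text
time_s: 21.38
tcp_pos: [0.4738, 0.1472, 0.2399]
ee_rot: [[0.951, 0.309, 0.009], [0.309, -0.951, 0.005], [0.01, -0.002, -1.0]]
wrist_force: [0.8, -0.4, 0.4]
gripper_width: 0.634
gripper_force: 0.0
```

```bash
python3 st.py; python3 fine.py; python3 ang.py | grep wrist
```

```text
t 21.38 T [0.4738 0.1472 0.2399] psi 18.0 F [ 0.8 -0.4  0.4] M [-0.11 -0.06 -0.01]
to go tool [0.0395 0.0004 0.0004]
psi 18.0
dot(orange r19-23) [(199.5, 117.0), (205.9, 31.0), (193.2, 26.0)]
zero(orange r28-32) [(201.2, 107.0), (172.0, 5.0), (229.9, 5.0)]
ticks(white r28-32) [(230.8, 44.0), (172.1, 36.0), (242.9, 19.0)]
wrist dot 0.97 [283.4 178.3] r 20.3 ang 204.3 [-18.5  -8.3]
wrist zero_mark 0.76 [282.4 186.6] r 29.1 ang 200.3 [-27.3 -10.1]
wrist left_tick 0.58 [267.3 183.5] r 29.6 ang 168.1 [-29.    6.1]
wrist right_tick 0.71 [296.2 183.8] r 30.4 ang 229.1 [-19.9 -23. ]
  orange wrist 5 [273.8 120.4] 38.7 29.0
  orange wrist 18 [262.6 123.5] 39.7 45.9
  orange wrist 6 [278.8 122.5] 36.1 21.8
  orange wrist 4 [286.  124.2] 34.6 10.2
  orange wrist 8 [293.4 122.8] 37.7 359.4
  orange wrist 5 [269. 126.] 34.9 38.5
  orange wrist 4 [292.8 125.8] 34.8 358.8
  orange wrist 9 [297.7 126.6] 36.0 351.0
  orange wrist 7 [301.7 125.9] 38.6 346.1
  orange wrist 6 [262.2 129.8] 34.7 51.4
  orange wrist 15 [304.3 133.7] 34.2 335.3
  orange wrist 7 [306.4 132. ] 36.8 334.7
  orange wrist 4 [256.5 133.2] 35.7 62.1
  orange wrist 9 [251.8 140.3] 35.2 75.9
  orange wrist 5 [310.  139.2] 35.1 322.3
  orange wrist 16 [281.4 173.8] 15.4 198.6
  orange wrist 6 [283.2 186.2] 28.6 202.0
```

```bash
cat > cen.py <<'E'
from h import *
from scipy.optimize import minimize
ps=[imaging.capture("wrist") for _ in range(4)];p=ps[-1]
f=np.mean([q["frame"].astype(np.float32) for q in ps],0);f=cv2.GaussianBlur(f,(3,3),0)
K=np.array(p["intrinsics"]);Rm=np.array(p["orientation"]);e=np.array(p["eye"])
def samp(img,c,rr,a):
    P=np.c_[c[0]+rr*np.cos(a),c[1]+rr*np.sin(a),np.full_like(a,.128)];q=(K@(Rm.T@(P-e).T));q=(q[:2]/q[2]).astype(np.float32)
    return cv2.remap(img,q[0][None],q[1][None],cv2.INTER_LINEAR)[0]
rs=np.arange(.022,.038,.0005);a=np.radians(np.arange(0,360,2))
g=f.mean(2)
for it in range(1):
    c=np.array([.5115,.159])
    U=np.array([samp(g,c,x,a) for x in rs])
    print("prof",[(round(x*1e3,1),int(v)) for x,v in zip(rs,np.median(U,1))])
# centre: phase of mean profile shift per angle by cross-correlation with median profile, inner(24-28)
def loss(c,lo,hi):
    U=np.array([samp(g,c,x,a) for x in np.arange(lo,hi,.0005)]);return np.mean(np.abs(U-np.median(U,1)[:,None]))
for lo,hi in ((.024,.029),(.018,.029),(.029,.036)):
    m=min(((loss((.5115+dx,.159+dy),lo,hi),dx,dy) for dx in np.arange(-.003,.0031,.0005) for dy in np.arange(-.003,.0031,.0005)))
    o=minimize(loss,(.5115+m[1],.159+m[2]),args=(lo,hi),method="Nelder-Mead",options=dict(initial_simplex=[[.5115+m[1]+i,.159+m[2]+j] for i,j in((0,0),(.0004,0),(0,.0004))]))
    c=o.x;print(lo,hi,np.round(c,4),round(o.fun,1))
    aa=np.arange(150,250,.5);A=np.radians(aa)
    for nm,R_ in (("dot",(.020,.021,.022)),("zero",(.029,.030,.031)),):
        v=np.mean([samp(f[...,2]-f[...,0],c,x,A) for x in R_],0);i=v.argmax();s=slice(max(i-14,0),i+15);w=np.clip(v[s]-np.median(v)-15,0,None);print(nm,round((aa[s]*w).sum()/w.sum(),2))
    v=np.mean([samp(f.min(2),c,x,A) for x in (.029,.030,.031)],0)
    for lo2,hi2 in((155,190),(210,245)):
        k=(aa>lo2)&(aa<hi2);w=np.clip(v[k]-np.median(v)-12,0,None);print("tick",round((aa[k]*w).sum()/w.sum(),2))
E
python3 cen.py
```

```text
prof [(np.float64(22.0), 59), (np.float64(22.5), 59), (np.float64(23.0), 61), (np.float64(23.5), 65), (np.float64(24.0), 72), (np.float64(24.5), 77), (np.float64(25.0), 81), (np.float64(25.5), 81), (np.float64(26.0), 78), (np.float64(26.5), 74), (np.float64(27.0), 67), (np.float64(27.5), 62), (np.float64(28.0), 59), (np.float64(28.5), 58), (np.float64(29.0), 57), (np.float64(29.5), 58), (np.float64(30.0), 58), (np.float64(30.5), 60), (np.float64(31.0), 65), (np.float64(31.5), 78), (np.float64(32.0), 96), (np.float64(32.5), 118), (np.float64(33.0), 141), (np.float64(33.5), 161), (np.float64(34.0), 176), (np.float64(34.5), 186), (np.float64(35.0), 190), (np.float64(35.5), 192), (np.float64(36.0), 192), (np.float64(36.5), 192), (np.float64(37.0), 191), (np.float64(37.5), 191)]
0.024 0.029 [0.5111 0.1595] 5.1
dot 201.18
zero 202.24
tick 172.1
tick 232.15
0.018 0.029 [0.5111 0.1594] 5.9
dot 201.14
zero 202.18
tick 172.09
tick 232.11
0.029 0.036 [0.5203 0.1619] 14.1
dot 198.22
zero 198.96
tick 183.36
tick nancen.py:27: RuntimeWarning: invalid value encountered in scalar divide
  k=(aa>lo2)&(aa<hi2);w=np.clip(v[k]-np.median(v)-12,0,None);print("tick",round((aa[k]*w).sum()/w.sum(),2))
```

The burr's bright edge gives a clean centre. The dot is 1.0° from the zero mark, and during the rock it came within 1–2° of both ticks. The burr face is at rim height and the gripper is clear, so I'm handing in.

```bash
python3 -c "
from station import r
print(r.finish_job())"
```

```text
the job is handed in; nothing more can be done
None
```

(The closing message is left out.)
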